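Slide the stage insert out over the end of the riser shelf

TASK

The large microscope stage insert, the flat dark plate with one round hole, lies askew on the white riser shelf. Do not pick it up or tip it: push it with the fingertips so that its long edge lies flat against the lip at the back of the shelf, and along the shelf towards the joystick console until about a third of its length sticks out past that end, where the operator can take it by its edge. Leave it lying flat there and disturb nothing else.

Things in the scene. Friction and masses are not known exactly. Their poses are not given: they have to be found in the camera images.
- insert: stage insert to push: flat dark metal plate, 110 mm (x) by 160 mm (y) by 6 mm, one round 36 mm hole through its centre, 0.2 to 0.35 kg, smooth and sliding easily. Loose, flat on the shelf's board; starts turned up to 9 degrees from the shelf's length, its centre within 60 mm of the shelf's middle, 14 to 26 mm of gap to the lip. Origin: centre of its underside; z up
- shelf: riser shelf, fixed: white board 200 mm deep (x, away from the robot) by 500 mm long (y, to the left), top 85 mm above the table. A lip along the whole rear edge, 15 mm above the board, has its inner face at x = +92 mm; ends and front are open. Origin: on the table under the board's centre. An insert seated on the lip has its origin at x = +37 mm; with a third (53 mm) past an end, at y = +-223 mm
- shelf_end_left (a point): point on the board's top surface at the very edge of its left (+y) end, 55 mm in front of the lip's inner face
- shelf_end_right (a point): the same point at the right (-y) end
- console: joystick console: white sloping box 200 mm (x) by 190 mm (y), 40 mm high in front, 70 mm behind, with a black joystick rising to about 125 mm, a black knob and a small greenish display; fixed, beyond the left or the right end of the shelf: the insert goes to the shelf's end on this side. Origin: centre of its underside
- touch_panel: grey sloping touch panel 170 by 180 mm, 75 mm high, with a flat blank screen; fixed, beyond the other end of the shelf. Origin: centre of its underside
- oil_bottle: bystander: small amber dropper bottle, 26 mm across, 55 mm high, standing on the shelf near its front edge (shelf x about -80 mm), 130 to 210 mm left or right of its middle; origin: centre of its underside
- objective: bystander: metal microscope objective, 28 mm across, 46 mm high, standing on the shelf near its front edge (shelf x about -80 mm), 130 to 210 mm from its middle, on the other side; origin: centre of its underside
- dishes: bystander: stack of three clear dishes, 60 mm across, 48 mm high, on the table in front of the shelf; origin: centre of its underside
- slide_insert: bystander: smaller dark plate with three rectangular slots, 86 by 128 by 6 mm, on the table in front of the shelf; origin: centre of its underside
- driver: bystander: screwdriver 170 mm long lying on the table in front of the shelf; origin near its middle
- tube_rack: bystander: white rack 70 by 160 mm with capped tubes, 107 mm high, on the table behind the shelf; origin: centre of its underside
- jar: bystander: jar 64 mm across, 85 mm high, on the table behind the shelf; origin: centre of its underside
Things that resemble listed ones, but are neither listed nor needed, are in the scene too. Leave any pink look-alike of the insert alone.

How it is judged (in metres and radians):
At the end, for the whole second after the job is handed in: The insert lies at rest, flat on the board (tilt under 0.04 rad, height within 3 mm), its rear edge against the lip (centre no more than 7 mm short of the seated position, square within 0.07 rad), with 38 to 68 mm of its length past the end of the shelf on the joystick console's side (((y of console in the frame of shelf above 0 m and y of insert in the frame of shelf between 0.208 and 0.238 m) or (y of console in the frame of shelf below 0 m and y of insert in the frame of shelf between -0.238 and -0.208 m)) and x of insert in the frame of shelf above 0.03 m and angle between the x axis of insert and the x axis of shelf, either way round below 0.07 rad and z of insert in the frame of shelf between 0.082 and 0.088 m and angle between insert's own z axis and vertical below 0.04 rad and linear speed of insert below 0.01 m/s); the robot touches nothing.
It fails at once if the insert is lifted off the shelf (z of insert in the frame of shelf above 0.095 m).
It fails at once if the insert is tipped or falls off the shelf (angle between insert's own z axis and vertical above 0.12 rad or z of insert in the frame of shelf below 0.075 m).
It fails at once if a bystander is disturbed (moved more than 15 mm) (distance of any of oil_bottle, objective, dishes, slide_insert, driver, tube_rack, jar from where it was at the start of the episode above 0.015 m).
It also fails if it takes over 54 s, if anything falls off the work surface, if the arm or the gripper's body presses on something with over 40 N, if the wrist force passes 120 N, or if a joint passes its speed limit or range.

ROBOT

A 7-joint arm with a two-finger parallel gripper is mounted at the origin on the work surface. World frame = base frame: x ahead of the robot, y to its left, z up, the work surface at z = 0. Lengths are in m, angles in degrees, forces in N, time in s.
With the tool pointing down it reaches from about 0.425 to 0.875 m from the base axis. Payload 4.7 kg.
Tool frame: the origin (TCP) lies at the very end of the fingers, on their centre line; the grasp point (between the pads) lies 19 mm behind it; z points along the fingers, y is the direction in which the jaws open and shut (so a half turn about z gives the same grasp; the last joint's range is limited). The gripper opens to 87 mm and grips with 3 to 60 N. Pads are 19 mm wide; open, the fingers measure 117 mm over their backs; the gripper's body (75 mm by 190 mm) begins 51 mm behind the grasp point.
Start: joints at [65.609, 18.392, -4.016, 83.108, 1.295, 78.541, -3.26], TCP at [0.277, -0.588, 0.223] pointing down, gripper open.
Joint ranges: [-163.93, 163.93], [-17.29, 119.83], [-79.2, 71.16], [3.27, 140.29], [-89.18, 269.18], [5.43, 117.66], [-154.24, 154.24]. Speed limits (degrees/s): [147.25, 147.25, 180, 180, 180, 180, 180].

INTERFACE

Orientations are given as [roll, pitch, yaw] about the fixed x, y, z axes, in that order (R = Rz(yaw) Ry(pitch) Rx(roll)).
In Python, from cell import env gives the robot as it stands.
- The arm moves only by the tool servo_tool, never from a script. Its argument "increments" is a list that holds one entry, the list of rows, each a list of 7 numbers: the shift along the tool's x, y, z in m, then the turn, a rotation vector about the tool's x, y, z in degrees, then the opening, from -1 (shut) to 1 (fully open). In form: [[[dx, dy, dz, rx, ry, rz, fingers], ...]]. A call has 1 to 20 rows; each row is the pose to reach, as a shift and turn from the pose commanded when the call began, along the tool's axes at that moment; what a row does not reach only later rows make up. A row lasts 1/10 s, in which the tool goes at most 50 mm and 8.59 degrees, less where a joint would pass 70% of its speed; a pose out of reach is approached as far as the arm can. A call with a gripper value outside its range is refused whole. The fingers move at their own pace and stop on an object; "squeeze" is the grip in N (left out, the last holds). Time passes only in rows, so rows that repeat a pose let the fingers close. It gives the time, the measured TCP pose, the force and the opening at its end, in the units of the state.
- env.get_obs(): the state, without advancing time (a new reading comes with each control period).
- env.read_camera(name): name is "side" or "top" or "wrist"; returns a dict with "frame" (420x560x3 uint8, blue, green, red), "intrinsics" (3x3 intrinsics, pixels), "D" ([k1, k2, p1, p2, k3] as OpenCV has them; the pictures are not rectified), "rvec" (rotation vector, rad) and "tvec" (3), from world to camera coordinates, as OpenCV has them. Camera axes: x right, y down, z forward; pixel columns grow to the right and rows downward; lengths in m; the calibration is good to about 2 mm. A picture is of the moment at which its call begins. There is no depth.
- env.sign_off(): hands the job in, once; it reports no verdict.
The state is a dict: "time_s": time; "qpos": joint angles; "joint_velocities": joint speeds; "effort": joint torques, N m; "tool_pos": TCP position; "tool_rot": TCP orientation; "force": force on the tool from outside, world axes, zero at the start; "wrist_torque": the same for the moment, N m; "grip_width": finger opening in m.
Only numpy, scipy, OpenCV 4.12 (cv2) and the standard library are available. Lean on these libraries where they do the work, as an engineer would, in place of code of your own. Each camera call takes 0.05 s, during which the arm holds its last target.

## Working session

There is one attempt and no reset: what is moved stays moved. The work goes in short steps, Python scripts to look and compute and a tool call to move; the robot and the scene stay as the last step left them, time stands still between calls to the robot, and variables do not carry over. Pictures are saved under pics/ and viewed, and the job is handed in when it is done.

Besides the shell and the picture viewer there is one more tool, called after "Request:" as name(argument=value, ...) on one line, values as JSON. servo_tool: Moves the arm, as the interface text tells. Its arguments: {"type":"object","properties":{"increments":{"type":"array","items":{"type":"array","items":{"type":"array","items":{"type":"number"}}}},"squeeze":{"type":"number"}},"required":["increments"]}

```bash
mkdir -p pics
cat > h.py <<'E'
import numpy as np, cv2
from cell import env
def cam(n,f=None):
    c=env.read_camera(n)
    if f: cv2.imwrite('pics/'+f,c['frame'])
    np.savez('cam_'+n+'.npz',**{k:np.array(v) for k,v in c.items()})
    return c
def load(n): return np.load('cam_'+n+'.npz')
def px2w(c,uv,z):
    K=np.array(c['intrinsics'],float);D=np.array(c['D'],float)
    R=cv2.Rodrigues(np.array(c['rvec'],float))[0];t=np.array(c['tvec'],float).ravel()
    p=cv2.undistortPoints(np.array(uv,float).reshape(-1,1,2),K,D).reshape(-1,2)
    d=np.c_[p,np.ones(len(p))]@R; o=-R.T@t
    s=(z-o[2])/d[:,2]
    return o+s[:,None]*d
def w2px(c,P):
    return cv2.projectPoints(np.array(P,float).reshape(-1,1,3),np.array(c['rvec'],float),np.array(c['tvec'],float),np.array(c['intrinsics'],float),np.array(c['D'],float))[0].reshape(-1,2)
E
python3 - <<'E'
from h import *
for n in('top','side','wrist'): cam(n,n+'0.png')
o=env.get_obs()
for k in o: print(k,o[k])
E
```

```text
time_s 0.15
qpos [65.60982237 18.42846644 -4.01573747 83.1589532   1.29572071 78.54259227
 -3.2598079 ]
joint_velocities [ 0.01708992 -0.07625881  0.03915155 -0.23879409  0.04967549  0.03348051
 -0.14179057]
effort [ 8.27762815e-04 -4.91797829e+01 -4.04298054e-01 -3.12876427e+01
 -6.39562891e-02  4.05200128e-02  1.18958974e-04]
tool_pos [ 0.27650798 -0.58777971  0.22172136]
tool_rot [-1.79915249e+02  5.82057133e-03  2.52001090e+01]
force [-0.24852108 -0.21521629  0.6999237 ]
wrist_torque [-3.71165090e-02  6.22899563e-02  8.34178848e-05]
grip_width 0.0872187803778676
```

View pics/top0.png

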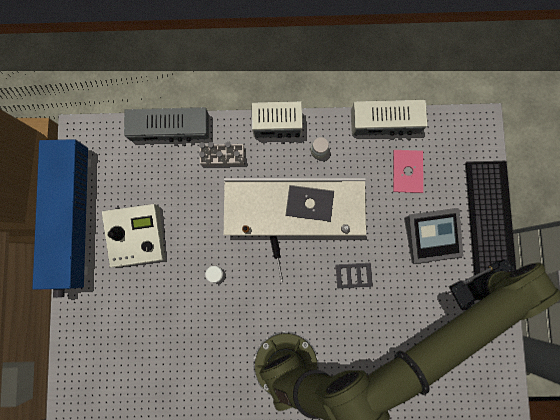

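View pics/side0.png

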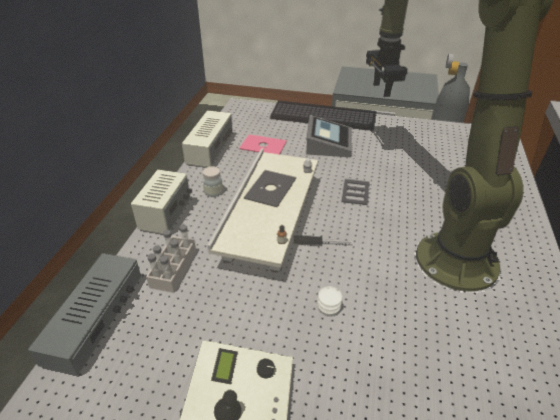

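View pics/wrist0.png

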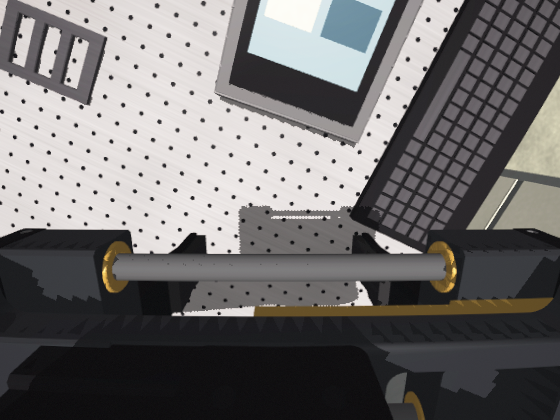

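The console (134,235 in the top view) is on the left (+y), and the insert is on the shelf around (310,203). The pink look-alike is at (408,171). I'll enlarge the shelf area.

Run:
```python
from h import *
im=load('top')['frame']
cv2.imwrite('pics/topz.png',cv2.resize(im[165:265,210:380],None,fx=4.7,fy=4.7,interpolation=cv2.INTER_CUBIC))
im=load('side')['frame']
cv2.imwrite('pics/sidez.png',cv2.resize(im[140:280,190:340],None,fx=4.2,fy=4.2,interpolation=cv2.INTER_CUBIC))
```

```text
(no output)
```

View pics/topz.png

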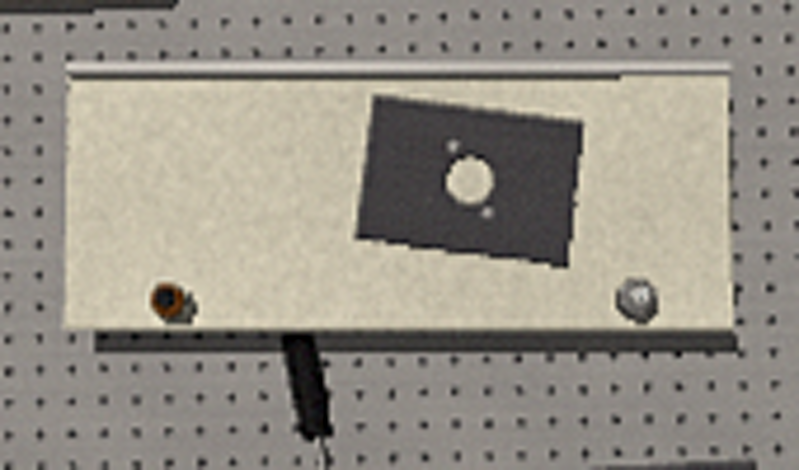

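View pics/sidez.png

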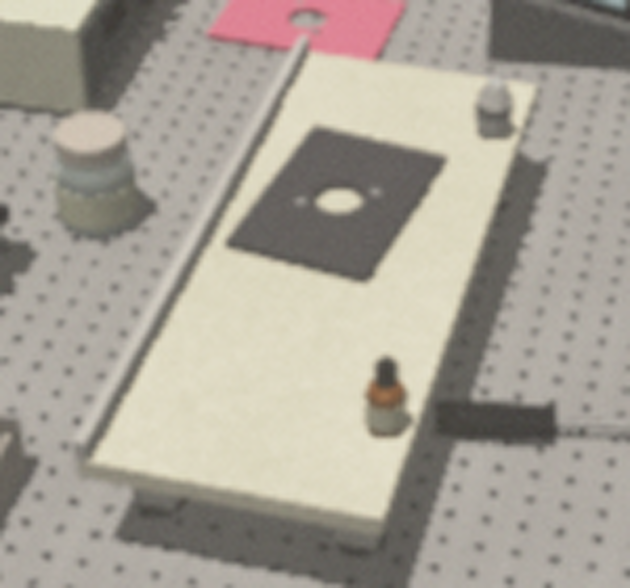

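```bash
cat >> h.py <<'E'
def crop2px(p,s,x0,y0): return (np.array(p,float)+.5)/s-.5+[x0,y0]
E
python3 - <<'E'
from h import *
np.set_printoptions(precision=4,suppress=True)
c=load('top'); f=lambda p,z:px2w(c,crop2px(p,4.7,210,165),z)
I=f([(374,96),(583,121),(568,267),(356,238),(470,180)],.091);print(I)
print([np.linalg.norm(I[i]-I[(i+1)%4]) for i in range(4)], I[:4].mean(0))
print('yaw',[np.degrees(np.arctan2(-(I[a]-I[b])[0],(I[a]-I[b])[1])) for a,b in((0,1),(3,2))])
print('front',f([(64,328),(736,330)],.085)); print('liptop',f([(67,63),(731,65)],.1), 'lip bottom inner',f([(67,79),(732,76)],.1))
print('bottle,obj',f([(168,298)],.14),f([(638,298)],.131))
s=load('side'); g=lambda p,z:px2w(s,crop2px(p,4.2,190,140),z)
print('side ins',g([(226,243),(316,127),(446,157),(365,281),(340,200)],.091))
print('board FL,FR',g([(383,523),(536,87)],.085),'bases',g([(386,430)],.085),g([(494,133)],.085))
print('lip bottom',g([(95,463),(310,53)],.085))
R=cv2.Rodrigues(c['rvec'])[0];print(-R.T@c['tvec'].ravel())
E
```

```text
[[ 0.6311 -0.028   0.091 ]
 [ 0.608  -0.1846  0.091 ]
 [ 0.4979 -0.1691  0.091 ]
 [ 0.5237 -0.0117  0.091 ]
 [ 0.5653 -0.0982  0.091 ]]
[np.float64(0.15827441788988908), np.float64(0.1111840106235771), np.float64(0.15949526157926894), np.float64(0.10871199865059898)] [ 0.5652 -0.0983  0.091 ]
yaw [np.float64(-8.393469223011243), np.float64(-9.281024044468376)]
front [[ 0.4622  0.208   0.085 ]
 [ 0.4483 -0.2929  0.085 ]]
liptop [[ 0.6605  0.2022  0.1   ]
 [ 0.6462 -0.296   0.1   ]] lip bottom inner [[ 0.6483  0.2023  0.1   ]
 [ 0.6378 -0.2964  0.1   ]]
bottle,obj [[0.4773 0.1256 0.14  ]] [[ 0.4697 -0.2146  0.131 ]]
side ins [[ 0.6339 -0.0264  0.091 ]
 [ 0.6083 -0.1841  0.091 ]
 [ 0.5018 -0.1685  0.091 ]
 [ 0.5268 -0.0079  0.091 ]
 [ 0.5669 -0.0961  0.091 ]]
board FL,FR [[ 0.4632  0.2099  0.085 ]
 [ 0.4524 -0.2898  0.085 ]] bases [[0.4798 0.1296 0.085 ]] [[ 0.4734 -0.2175  0.085 ]]
lip bottom [[ 0.6512  0.2022  0.085 ]
 [ 0.6428 -0.2962  0.085 ]]
[0.3231 0.002  1.696 ]
```

Both cameras agree. The shelf is turned about −1.45° and centred at about (0.556, −0.044). The insert is at (0.566, −0.097), turned about −7.3° relative to the shelf. The target world position is (0.599, 0.178).

First I'll move above the front edge, with the jaw axis along the shelf.

Request:
servo_tool(increments=[[[0.012, -0.011, 0, 0.8, 0, 0.8, 1], [0.036, -0.033, 0, 0, 0, 2.5, 1], [0.06, -0.055, 0, 0, 0, 4, 1], [0.09, -0.083, 0, 0, 0, 6, 1], [0.12, -0.11, 0, 0, 0, 8, 1], [0.15, -0.138, 0, 0, 0, 10, 1], [0.18, -0.166, 0, 0, 0, 12, 1], [0.21, -0.193, 0, 0, 0, 14.5, 1], [0.24, -0.221, 0, 0, 0, 16.5, 1], [0.27, -0.249, 0, 0, 0, 18.5, 1], [0.3, -0.276, 0, 0, 0, 20.5, 1], [0.33, -0.304, 0, 0, 0, 22.5, 1], [0.355, -0.327, 0, 0, 0, 24.5, 1], [0.375, -0.346, 0, 0, 0, 26, 1], [0.387, -0.357, 0, 0, 0, 26.6, 1], [0.387, -0.357, 0, 0, 0, 26.6, 1], [0.387, -0.357, 0, 0, 0, 26.6, 1], [0.387, -0.357, 0, 0, 0, 26.6, 1]]])

```text
time_s: 1.95
tool_pos: [0.4743, -0.1019, 0.2223]
tool_rot: [180.0, 0.0, -1.5]
force: [0.3, 0.5, 0.1]
grip_width: 0.087
```

Run:
```python
from h import *
np.set_printoptions(precision=4,suppress=True)
o=env.get_obs()
for k in ('time_s','qpos','tool_pos','tool_rot','force'): print(k,o[k])
cam('side','s1.png');cam('wrist','w1.png')
```

```text
time_s 1.95
qpos [ 37.3631  -0.721  -27.9466 104.8868  -0.3126  75.7795 -82.0207]
tool_pos [ 0.4743 -0.1019  0.2223]
tool_rot [179.9694   0.0336  -1.516 ]
force [0.2609 0.5291 0.1103]
```

View pics/s1.png

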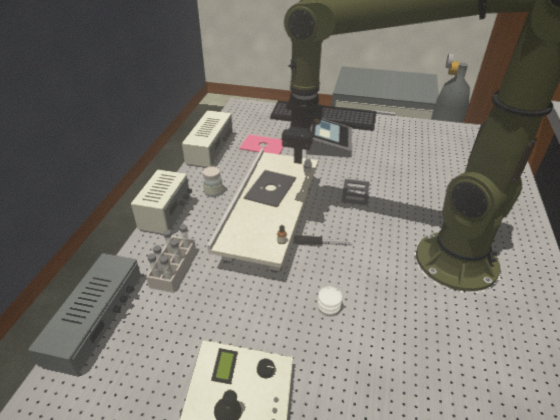

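View pics/w1.png

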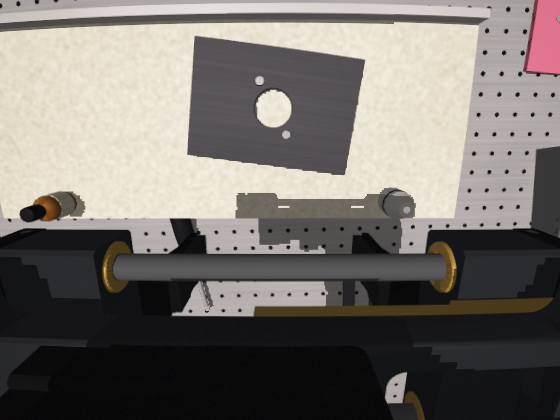

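The wrist picture shows the insert at (195,37), (364,60), (346,175) and (188,155), the bottle at (45,208) and the objective at (398,203). Both bystanders are outside the fingers' span. I'll cross-check the positions.

Run:
```python
from h import *
np.set_printoptions(precision=4,suppress=True)
c=load('wrist')
I=px2w(c,[(195,37),(364,60),(346,175),(188,155)],.091);print(I,I.mean(0))
print('front edge',px2w(c,[(6,219),(455,218)],.085),'lip base',px2w(c,[(10,27),(478,25)],.085),'bases',px2w(c,[(66,205),(385,198)],.085))
```

```text
[[ 0.6325 -0.0283  0.091 ]
 [ 0.6085 -0.1853  0.091 ]
 [ 0.5001 -0.1709  0.091 ]
 [ 0.5246 -0.0118  0.091 ]] [ 0.5664 -0.0991  0.091 ]
front edge [[ 0.4611  0.2062  0.085 ]
 [ 0.4494 -0.2943  0.085 ]] lip base [[ 0.6547  0.1558  0.085 ]
 [ 0.6411 -0.2965  0.085 ]] bases [[ 0.4752  0.1307  0.085 ]
 [ 0.4737 -0.2148  0.085 ]]
```

All three cameras agree. Next I'll descend until the tips are about 2.5 mm above the board.

Request:
servo_tool(increments=[[[0, 0, 0.02, 0, 0, 0, 1], [0, 0, 0.045, 0, 0, 0, 1], [0, 0, 0.07, 0, 0, 0, 1], [0, 0, 0.095, 0, 0, 0, 1], [0, 0, 0.115, 0, 0, 0, 1], [0, 0, 0.127, 0, 0, 0, 1], [0, 0, 0.132, 0, 0, 0, 1], [0, 0, 0.1345, 0, 0, 0, 1], [0, 0, 0.1345, 0, 0, 0, 1], [0, 0, 0.1345, 0, 0, 0, 1]]])

```text
time_s: 3.05
tool_pos: [0.4756, -0.1006, 0.0889]
tool_rot: [180.0, -0.1, -1.4]
force: [0.9, 0.4, -0.7]
grip_width: 0.0871
```

Run:
```python
from h import *
np.set_printoptions(precision=4,suppress=True)
o=env.get_obs()
for k in ('time_s','tool_pos','tool_rot','force'): print(k,o[k])
c=cam('side');cv2.imwrite('pics/s2.png',cv2.resize(c['frame'][120:280,190:350],None,fx=3.7,fy=3.7,interpolation=cv2.INTER_CUBIC))
```

```text
time_s 3.05
tool_pos [ 0.4756 -0.1006  0.0889]
tool_rot [179.9654  -0.0912  -1.4073]
force [ 0.9497  0.38   -0.6827]
```

View pics/s2.png

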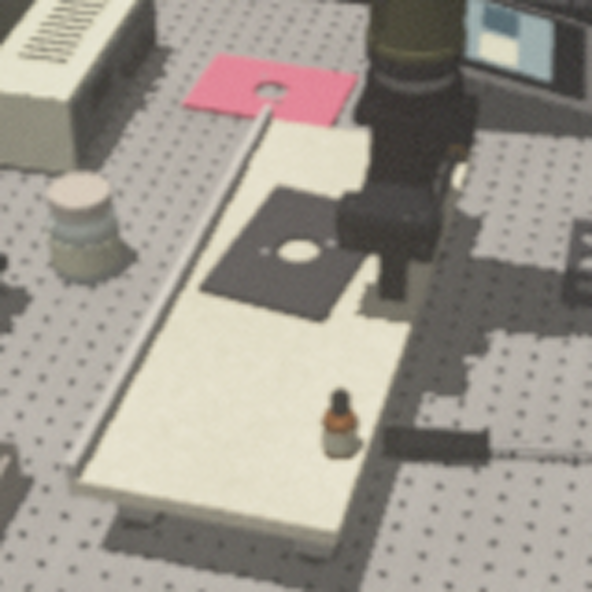

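The tips are clear of the insert and the bottle, at about z = 0.089. I'll lower another 2 mm and push toward the lip.

Request:
servo_tool(increments=[[[0, 0, 0.001, 0, 0, 0, 1], [0, 0, 0.002, 0, 0, 0, 1], [0.004, 0, 0.002, 0, 0, 0, 1], [0.008, 0, 0.002, 0, 0, 0, 1], [0.012, 0, 0.002, 0, 0, 0, 1], [0.015, 0, 0.002, 0, 0, 0, 1], [0.018, 0, 0.002, 0, 0, 0, 1], [0.021, 0, 0.002, 0, 0, 0, 1], [0.024, 0, 0.002, 0, 0, 0, 1], [0.027, 0, 0.002, 0, 0, 0, 1], [0.03, 0, 0.002, 0, 0, 0, 1], [0.033, 0, 0.002, 0, 0, 0, 1], [0.036, 0, 0.002, 0, 0, 0, 1], [0.039, 0, 0.002, 0, 0, 0, 1], [0.042, 0, 0.002, 0, 0, 0, 1], [0.044, 0, 0.002, 0, 0, 0, 1], [0.044, 0, 0.002, 0, 0, 0, 1]]])

```text
time_s: 4.8
tool_pos: [0.5194, -0.1013, 0.0861]
tool_rot: [-180.0, -0.0, -1.4]
force: [-0.3, 0.2, 1.0]
grip_width: 0.0867
```

Run:
```python
from h import *
np.set_printoptions(precision=4,suppress=True)
o=env.get_obs()
for k in ('time_s','tool_pos','tool_rot','force'): print(k,o[k])
c=cam('side');cv2.imwrite('pics/s3.png',cv2.resize(c['frame'][120:280,190:350],None,fx=3.7,fy=3.7,interpolation=cv2.INTER_CUBIC))
c=cam('wrist','w3.png')
```

```text
time_s 4.8
tool_pos [ 0.5194 -0.1013  0.0861]
tool_rot [-179.9917   -0.0384   -1.3843]
force [-0.3062  0.2269  0.9827]
```

View pics/s3.png

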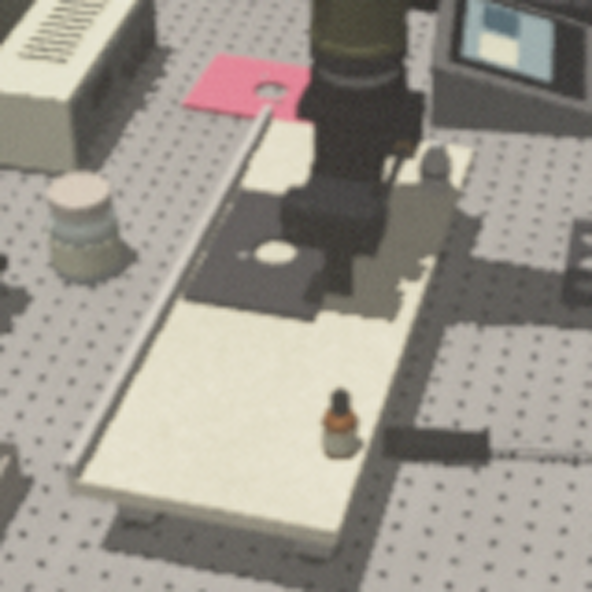

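View pics/w3.png

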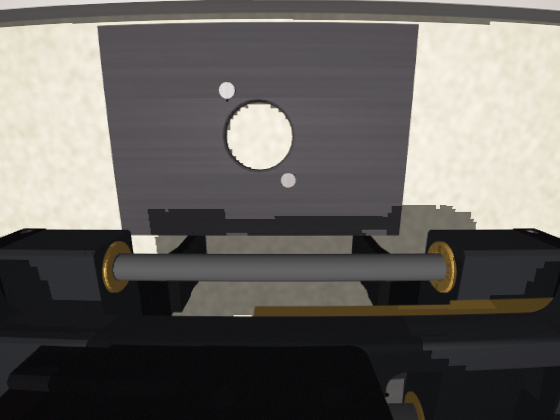

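The insert is now square to the fingers, and its rear edge (row ~23) is almost at the lip. I'll finish seating it.

Request:
servo_tool(increments=[[[0.002, 0, 0, 0, 0, 0, 1], [0.004, 0, 0, 0, 0, 0, 1], [0.006, 0, 0, 0, 0, 0, 1], [0.007, 0, 0, 0, 0, 0, 1], [0.008, 0, 0, 0, 0, 0, 1], [0.008, 0, 0, 0, 0, 0, 1]]])

```text
time_s: 5.5
tool_pos: [0.5259, -0.1016, 0.0858]
tool_rot: [-180.0, 0.1, -1.4]
force: [-4.8, 1.9, 1.9]
grip_width: 0.087
```

Run:
```python
from h import *
np.set_printoptions(precision=4,suppress=True)
c=cam('wrist','w4.png')
```

```text
(no output)
```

View pics/w4.png

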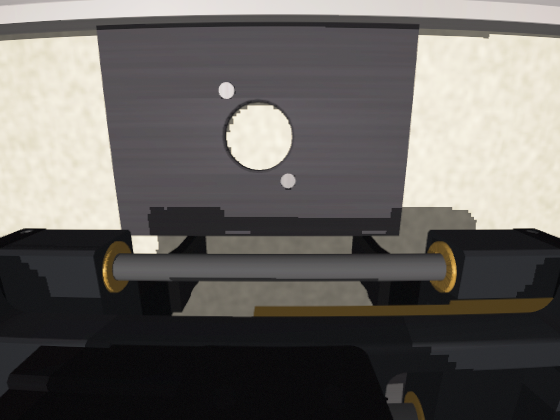

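Seated: the force rose to about 5 N at TCP x = 0.526. I'll work out where the insert is now.

Run:
```python
from h import *
np.set_printoptions(precision=4,suppress=True)
c=load('wrist')
I=px2w(c,[(98,27),(418,27),(400,235),(121,235)],.091);print(I,I.mean(0))
print('hole',px2w(c,[(259,136)],.089))
print('plate sides yaw', [np.degrees(np.arctan2((I[a]-I[b])[1],(I[a]-I[b])[0])) for a,b in((0,3),(1,2))])
```

```text
[[ 0.6489 -0.0139  0.091 ]
 [ 0.6444 -0.1732  0.091 ]
 [ 0.5356 -0.1717  0.091 ]
 [ 0.5394 -0.0097  0.091 ]] [ 0.5921 -0.0921  0.091 ]
hole [[ 0.5929 -0.0923  0.089 ]]
plate sides yaw [np.float64(-2.201668170436985), np.float64(-0.7642050816697342)]
```

Centre (0.592, −0.092), so it needs about 0.27 m along the shelf. I'll back off, lift, turn 90°, and go to the insert's right end with the fingers part-open.

Request:
servo_tool(increments=[[[-0.006, 0, -0.001, 0, 0, 0, 1], [-0.014, 0, -0.002, 0, 0, 0, 1], [-0.016, 0, -0.02, 0, 0, 0, 1], [-0.016, 0, -0.05, 0, 0, 0, 1], [-0.01, 0.005, -0.08, 0, 0, -3, 0.38], [0, 0.015, -0.09, 0, 0, -10, 0.38], [0.01, 0.03, -0.09, 0, 0, -18, 0.38], [0.02, 0.045, -0.09, 0, 0, -26, 0.38], [0.03, 0.06, -0.09, 0, 0, -34, 0.38], [0.04, 0.075, -0.09, 0, 0, -42, 0.38], [0.05, 0.09, -0.09, 0, 0, -50, 0.38], [0.06, 0.1, -0.09, 0, 0, -58, 0.38], [0.063, 0.103, -0.09, 0, 0, -66, 0.38], [0.063, 0.103, -0.09, 0, 0, -74, 0.38], [0.063, 0.103, -0.09, 0, 0, -82, 0.38], [0.063, 0.103, -0.09, 0, 0, -88, 0.38], [0.063, 0.103, -0.09, 0, 0, -90, 0.38], [0.063, 0.103, -0.09, 0, 0, -90, 0.38], [0.063, 0.103, -0.09, 0, 0, -90, 0.38]]])

```text
time_s: 7.45
tool_pos: [0.5874, -0.2063, 0.1763]
tool_rot: [180.0, 0.0, 88.5]
force: [0.6, 0.7, -0.6]
grip_width: 0.0602
```

Run:
```python
from h import *
np.set_printoptions(precision=4,suppress=True)
o=env.get_obs()
for k in ('time_s','qpos','tool_pos','tool_rot','force','grip_width'): print(k,o[k])
cam('wrist','w5.png');cam('top','t5.png')
```

```text
time_s 7.45
qpos [ 45.6311  20.0648 -35.7793  89.8828  12.0681  73.9013   6.689 ]
tool_pos [ 0.5874 -0.2063  0.1763]
tool_rot [179.9502   0.0259  88.5351]
force [ 0.5799  0.6671 -0.6378]
grip_width 0.060224288527463955
```

View pics/w5.png

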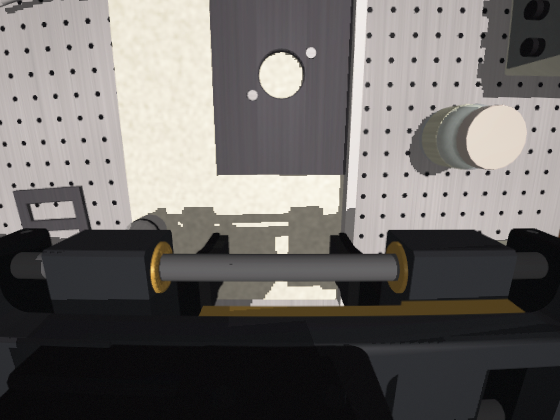

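View pics/t5.png

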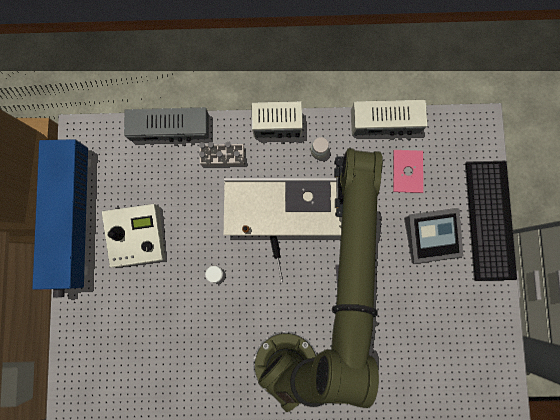

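The insert lies square against the lip, with its near edge at row 175 in the wrist view, and the objective is clear on the left. I'll descend and then push along the shelf.

Request:
servo_tool(increments=[[[0, 0, 0.02, 0, 0, 0, 0.38], [0, 0, 0.045, 0, 0, 0, 0.38], [0, 0, 0.068, 0, 0, 0, 0.38], [0, 0, 0.081, 0, 0, 0, 0.38], [0, 0, 0.086, 0, 0, 0, 0.38], [0, 0, 0.088, 0, 0, 0, 0.38], [0, 0, 0.088, 0, 0, 0, 0.38], [0, 0, 0.088, 0, 0, 0, 0.38], [0, 0, 0.088, 0, 0, 0, 0.38]]])

```text
time_s: 8.45
tool_pos: [0.588, -0.2063, 0.089]
tool_rot: [179.9, 0.0, 88.6]
force: [-0.6, -0.1, -0.0]
grip_width: 0.0605
```

Request:
servo_tool(increments=[[[0.003, 0, 0.001, 0, 0, 0, 0.38], [0.009, 0, 0.001, 0, 0, 0, 0.38], [0.015, 0, 0.001, 0, 0, 0, 0.38], [0.018, 0, 0.001, 0, 0, 0, 0.38], [0.021, 0, 0.001, 0, 0, 0, 0.38], [0.024, 0, 0.001, 0, 0, 0, 0.38], [0.027, 0, 0.001, 0, 0, 0, 0.38], [0.031, 0, 0.001, 0, 0, 0, 0.38], [0.036, 0, 0.001, 0, 0, 0, 0.38], [0.042, 0, 0.001, 0, 0, 0, 0.38], [0.049, 0, 0.001, 0, 0, 0, 0.38], [0.056, 0, 0.001, 0, 0, 0, 0.38], [0.063, 0, 0.001, 0, 0, 0, 0.38], [0.07, 0, 0.001, 0, 0, 0, 0.38], [0.077, 0, 0.001, 0, 0, 0, 0.38], [0.084, 0, 0.001, 0, 0, 0, 0.38], [0.09, 0, 0.001, 0, 0, 0, 0.38], [0.095, 0, 0.001, 0, 0, 0, 0.38], [0.098, 0, 0.001, 0, 0, 0, 0.38], [0.1, 0, 0.001, 0, 0, 0, 0.38]]])

```text
time_s: 10.45
tool_pos: [0.5898, -0.1059, 0.0871]
tool_rot: [-180.0, 0.0, 88.6]
force: [-0.3, -1.8, 1.4]
grip_width: 0.0604
```

Run:
```python
from h import *
np.set_printoptions(precision=4,suppress=True)
o=env.get_obs()
for k in ('time_s','tool_pos','tool_rot','force'): print(k,o[k])
cam('wrist','w6.png')
```

```text
time_s 10.45
tool_pos [ 0.5898 -0.1059  0.0871]
tool_rot [-179.9993    0.0101   88.6116]
force [-0.2579 -1.7742  1.3997]
```

View pics/w6.png

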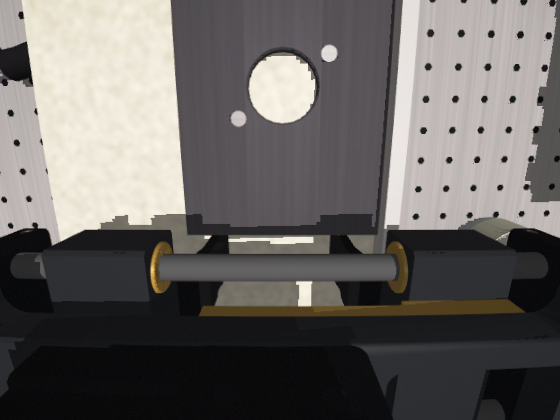

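It's pushing cleanly, with the insert still against the lip. Continuing.

Request:
servo_tool(increments=[[[0.004, 0, 0, 0, 0, 0, 0.38], [0.01, 0, 0, 0, 0, 0, 0.38], [0.018, 0, 0, 0, 0, 0, 0.38], [0.027, 0, 0, 0, 0, 0, 0.38], [0.037, 0, 0, 0, 0, 0, 0.38], [0.047, 0, 0, 0, 0, 0, 0.38], [0.057, 0, 0, 0, 0, 0, 0.38], [0.067, 0, 0, 0, 0, 0, 0.38], [0.077, 0, 0, 0, 0, 0, 0.38], [0.087, 0, 0, 0, 0, 0, 0.38], [0.097, 0, 0, 0, 0, 0, 0.38], [0.107, 0, 0, 0, 0, 0, 0.38], [0.117, 0, 0, 0, 0, 0, 0.38], [0.127, 0, 0, 0, 0, 0, 0.38], [0.137, 0, 0, 0, 0, 0, 0.38], [0.147, 0, 0, 0, 0, 0, 0.38], [0.156, 0, 0, 0, 0, 0, 0.38], [0.163, 0, 0, 0, 0, 0, 0.38], [0.168, 0, 0, 0, 0, 0, 0.38], [0.17, 0, 0, 0, 0, 0, 0.38]]])

```text
time_s: 12.5
tool_pos: [0.5939, 0.0645, 0.087]
tool_rot: [-180.0, -0.0, 88.6]
force: [-0.2, -2.2, 1.1]
grip_width: 0.0599
```

Run:
```python
from h import *
np.set_printoptions(precision=4,suppress=True)
o=env.get_obs()
for k in ('time_s','tool_pos','tool_rot','force'): print(k,o[k])
cam('wrist','w7.png');c=cam('side','s7.png')
```

```text
time_s 12.5
tool_pos [0.5939 0.0645 0.087 ]
tool_rot [-179.9965   -0.0066   88.6369]
force [-0.2224 -2.228   1.0565]
```

View pics/w7.png

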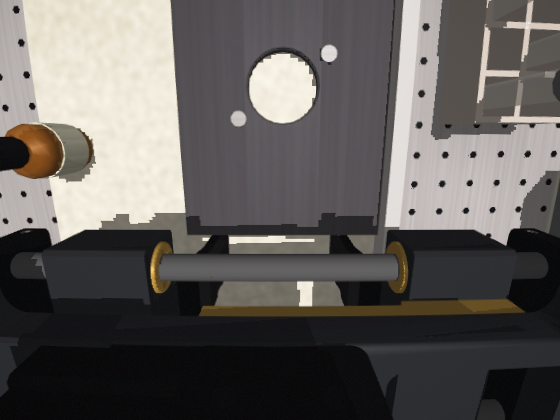

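View pics/s7.png

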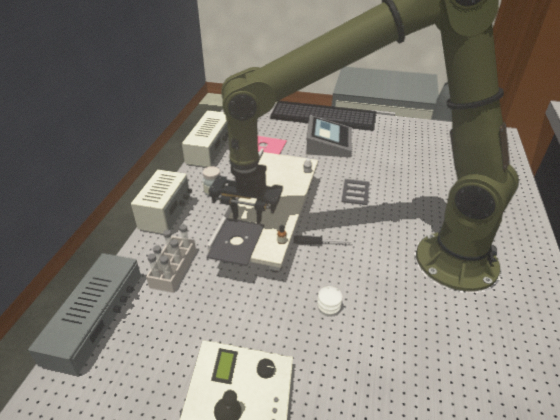

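The insert protrudes past the left end and is still on the lip. The hole is at (283,88) in the wrist view. About 24 mm remains.

Request:
servo_tool(increments=[[[0.003, 0, 0, 0, 0, 0, 0.38], [0.007, 0, 0, 0, 0, 0, 0.38], [0.011, 0, 0, 0, 0, 0, 0.38], [0.015, 0, 0, 0, 0, 0, 0.38], [0.019, 0, 0, 0, 0, 0, 0.38], [0.022, 0, 0, 0, 0, 0, 0.38], [0.024, 0, 0, 0, 0, 0, 0.38], [0.024, 0, 0, 0, 0, 0, 0.38], [0.024, 0, 0, 0, 0, 0, 0.38]]])

```text
time_s: 13.5
tool_pos: [0.5946, 0.0881, 0.0871]
tool_rot: [180.0, -0.0, 88.6]
force: [0.3, 0.1, 0.2]
grip_width: 0.06
```

Run:
```python
from h import *
np.set_printoptions(precision=4,suppress=True)
o=env.get_obs()
for k in ('time_s','tool_pos','tool_rot','force'): print(k,o[k])
c=load('wrist');print('hole before last move',px2w(c,[(283,88)],.09))
cam('wrist','w8.png')
c=cam('top','t8.png');cv2.imwrite('pics/t8z.png',cv2.resize(c['frame'][165:265,190:360],None,fx=4.7,fy=4.7,interpolation=cv2.INTER_CUBIC))
c=cam('side','s8.png');cv2.imwrite('pics/s8z.png',cv2.resize(c['frame'][140:300,180:340],None,fx=3.7,fy=3.7,interpolation=cv2.INTER_CUBIC))
```

```text
time_s 13.5
tool_pos [0.5946 0.0881 0.0871]
tool_rot [179.9914  -0.0206  88.6132]
force [0.3057 0.1046 0.2097]
hole before last move [[0.5988 0.1553 0.09  ]]
```

View pics/t8z.png

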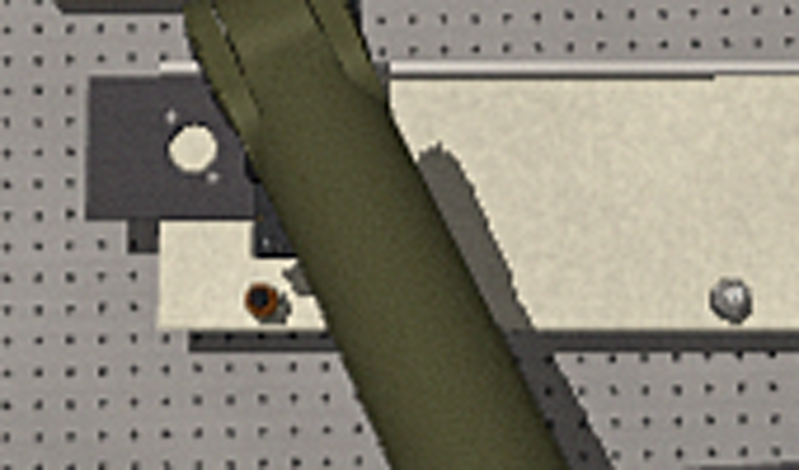

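View pics/s8z.png

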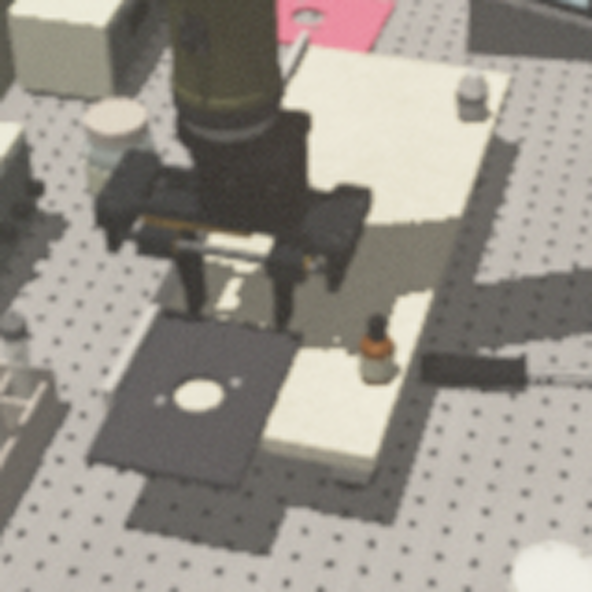

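View pics/w8.png

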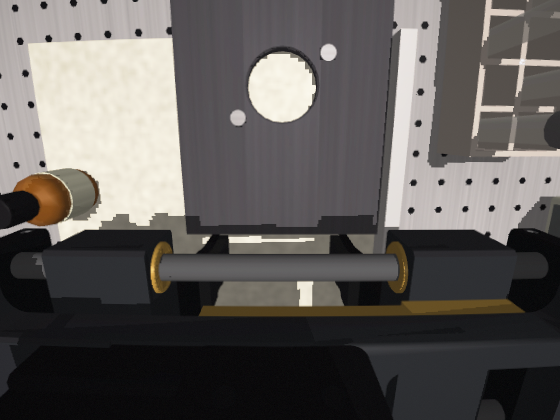

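Run:
```python
from h import *
np.set_printoptions(precision=4,suppress=True)
c=load('top'); f=lambda p,z:px2w(c,crop2px(p,4.7,190,165),z)
print('ins left',f([(88,76),(87,218)],.091),'hole',f([(192,149)],.091),'board end',f([(160,222),(158,328)],.085))
s=load('side'); g=lambda p,z:px2w(s,crop2px(p,3.7,180,140),z)
print('ins left',g([(92,461),(238,485)],.091),'hole',g([(199,396)],.091),'board end',g([(264,441),(370,463)],.085),'bottle,obj',g([(376,377),(471,112)],.085))
w=load('wrist')
print('hole',px2w(w,[(282,87)],.09),'bd end',px2w(w,[(31,43),(170,39)],.085), 'bottle',px2w(w,[(80,190)],.085))
```

```text
ins left [[0.6538 0.2586 0.091 ]
 [0.5455 0.2597 0.091 ]] hole [[0.5959 0.1805 0.091 ]] board end [[0.542  0.2058 0.085 ]
 [0.4622 0.208  0.085 ]]
ins left [[0.65   0.2614 0.091 ]
 [0.5463 0.2591 0.091 ]] hole [[0.5983 0.1833 0.091 ]] board end [[0.5425 0.2097 0.085 ]
 [0.4656 0.2127 0.085 ]] bottle,obj [[ 0.481   0.128   0.085 ]
 [ 0.4759 -0.2251  0.085 ]]
hole [[0.599  0.1795 0.09  ]] bd end [[0.4644 0.2084 0.085 ]
 [0.5412 0.2059 0.085 ]] bottle [[0.4785 0.1273 0.085 ]]
```

The overhang measures about 53 mm and the hole is at x ≈ 0.598 (seated value 0.5986). I'll retract straight back, lift, and verify seating from above.

Request:
servo_tool(increments=[[[-0.005, 0, 0, 0, 0, 0, 0.38], [-0.015, 0, -0.001, 0, 0, 0, 0.38], [-0.03, 0, -0.01, 0, 0, 0, 0.38], [-0.05, 0, -0.04, 0, 0, 0, 0.38], [-0.07, 0, -0.08, 0, 0, 0, 0.38], [-0.09, 0, -0.12, 0, 0, 0, 0.38], [-0.1, 0, -0.14, 0, 0, 0, 0.38], [-0.1, 0, -0.15, 0, 0, 0, 0.38], [-0.1, 0, -0.15, 0, 0, 0, 0.38], [-0.1, 0, -0.15, 0, 0, 0, 0.38]]])

```text
time_s: 14.65
tool_pos: [0.5913, -0.0114, 0.2357]
tool_rot: [-179.9, -0.0, 88.7]
force: [-0.4, 0.5, 0.5]
grip_width: 0.0598
```

Run:
```python
from h import *
c=cam('top');cv2.imwrite('pics/t9z.png',cv2.resize(c['frame'][165:265,190:360],None,fx=4.7,fy=4.7,interpolation=cv2.INTER_CUBIC))
c=cam('wrist');cv2.imwrite('pics/w9.png',cv2.resize(c['frame'][:210,100:450],None,fx=2.2,fy=2.2,interpolation=cv2.INTER_CUBIC))
```

```text
(no output)
```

View pics/t9z.png

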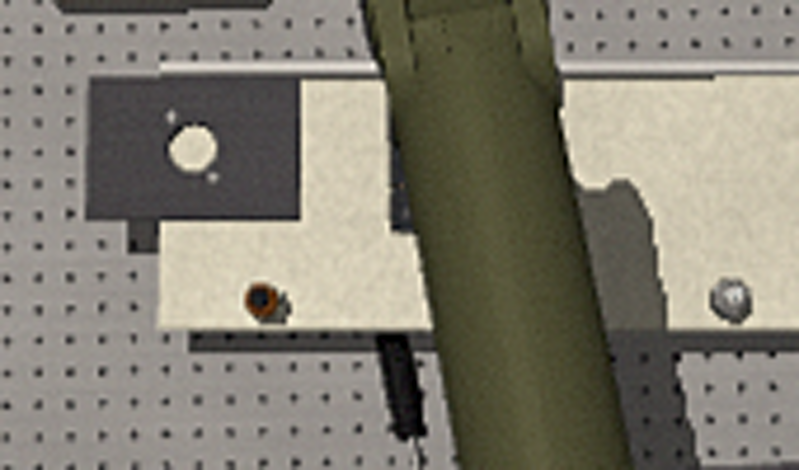

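View pics/w9.png

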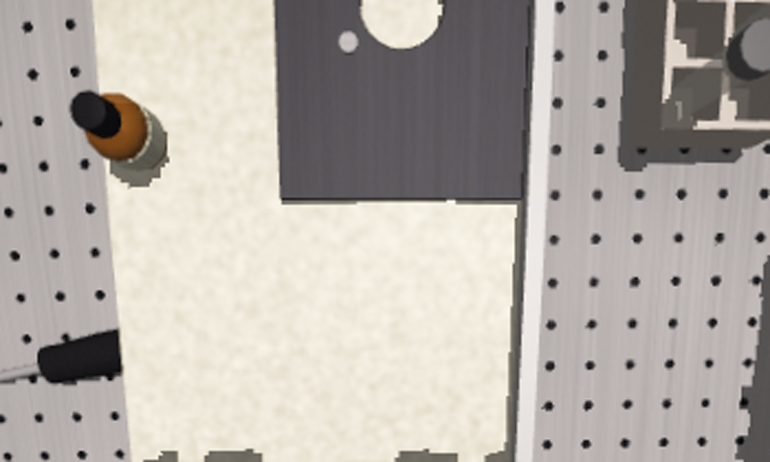

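The insert is flat and square, with its rear edge at the lip's foot and no board showing between them. One numeric check, then I'll hand in.

Run:
```python
from h import *
np.set_printoptions(precision=4,suppress=True)
c=load('top'); f=lambda p,z:px2w(c,crop2px(p,4.7,190,165),z)
I=f([(88,76),(300,79),(300,219),(87,218)],.091)
w=load('wrist'); g=lambda p,z:px2w(w,crop2px(p,2.2,100,0),z)
a=np.radians(-1.45);R=np.array([[np.cos(a),np.sin(a)],[-np.sin(a),np.cos(a)]])
sh=lambda P:(P[:,:2]-[.556,-.044])@R.T
print(sh(I),sh(I).mean(0)); print(sh(g([(521,200),(282,201)],.091)),'lip foot',sh(g([(516,210),(508,420)],.085)))
o=env.get_obs();print(o['time_s'],o['force'],o['joint_velocities'])
print('bottle/obj top',f([(261,298)],.14),f([(732,298)],.131))
env.sign_off()
```

```text
[[ 0.0901  0.3049]
 [ 0.0878  0.1447]
 [-0.0188  0.1438]
 [-0.0181  0.3034]] [0.0352 0.2242]
[[ 0.0916  0.1443]
 [-0.0169  0.1435]] lip foot [[0.0905 0.1407]
 [0.0911 0.0416]]
14.75 [ 0.5692 -0.3263 -0.6692] [-0.0671  0.1029  0.0374 -0.2044  0.0821  0.1779  0.0038]
bottle/obj top [[0.4773 0.1263 0.14  ]] [[ 0.4697 -0.2146  0.131 ]]
the job is handed in; nothing more can be done
```

The insert is seated against the lip and sticks out about 53–54 mm past the console's (left) end of the shelf. I handed the job in at 14.75 s of the 54 s allowed.

- **What I did:** I pushed the insert's front edge with both open fingertips until it sat square on the lip, where the force rose to about 5 N. Then I pushed it from its right end along the lip, backed off and lifted clear.
- **Position and angle:** The last check, in the shelf's frame, put the insert's centre at x ≈ 0.035 m (0.037 is fully seated) and y ≈ 0.224 m (target 0.223). It was square to within about 1°.
- **Lying flat:** I judged this from the pictures only; I did not measure its tilt or height.
- **Bystanders:** The bottle and objective tops measured the same as at the start, to within 1 mm. I did not re-measure the other bystanders, and the arm went nowhere near them.
- **Where the cameras disagreed:** In the last check the wrist camera put the rear edge right on the lip's foot (0.092 against 0.091 m), while the top camera read 2–4 mm short. That is about the calibration error and within the 7 mm allowed.

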